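# Wedge the drinks sign into its base and stand it on its mat

## Task

Put the drinks sign together: take the sign with the cup picture from the wooden block, stand its tapered foot in the brass socket of the loose black base with the sign in line with the base's long side, and tap or press it down, firmly but without forcing it, until the taper grips so well that the base hangs from it. Then lift the whole stand by the sign's black grip, the base hanging from the taper alone, and set it down gently on the cork mat, centred and in line with the mat's long side. Leave the other sign and everything else on the table where it is.

Things in the scene. Friction and masses are not known exactly. Their poses are not given: they have to be found in the camera images.
- post: Drinks sign, one rigid piece, 0.12 kg, upright in one of the wooden block's bores: blue framed panel, white cup picture on both sides. Origin: on its axis, underside of the collar (32 mm disc, 6 mm thick); z up, y along the panel's width (90 mm; 7 mm thick; 33 to 99 mm above origin; either way round will do). Below the origin a tapered aluminium foot, 36 mm long, 22 to 15 mm in diameter.
- post_grip (a point): Where to take the drinks sign from above: 125 mm above its origin, on the axis of its round black grip (16 mm in diameter, 104 to 143 mm above the origin, with a 12 x 30 mm clamp just below it).
- arrow_post: The other sign, an orange panel with a white arrow, otherwise the same shape as the drinks sign and the same origin; it stands in the block's other bore and stays there.
- block: Wooden block, fixed, 150 x 60 x 45 mm (x, y, z of its frame), origin at the centre of its underside. Two plain 25 mm bores through its top at x = -40 and +40 mm on its centre line; the signs stand in them loosely, collars resting on the top at 45 mm.
- base: Black steel base, loose on the table, 0.63 to 0.8 kg: plate 84 x 124 mm (x, y of its frame), upper side 14 mm above its underside; its rubber feet let it slide a little to centre itself; in the middle a round boss, 48 mm in diameter, 53 mm high. Origin at the centre of its underside, z up, y along its long side. Over 30 N (its weight included) between base and table or mat is forcing it.
- base_axis (a point): Point on the socket axis, 54 mm above the base's underside. The socket is a hand-fitted brass bush in the boss: 34 mm deep, mouth 21 mm, taper 1 in 10 a side like the foot. Its mouth lies 47 to 61 mm up, so the collar ends 51 to 66 mm up: feel for the bite. The foot enters freely, then wedges within about 1 mm (15 to 30 N per mm); a peak push of 14 to 19 N holds the base, 10 N may not.
- mat: Cork mat, fixed, 110 x 150 mm (x, y of its frame), 4 mm thick, lying flat on the table to the right; origin at the centre of its underside, y along its long side.
- table: The dark wooden folding table that everything stands on; its top is z = 0.
- tea_bottle: Bystander: green tea bottle, 268 mm tall, at the back.
- coffee_bottle_1: Bystander: dark coffee bottle, 240 mm tall, at the back.
- coffee_jar: Bystander: glass jar with a golden lid, 89 mm tall.
- yellow_cup: Bystander: small square yellow cup, 31 mm high.
- creamer_0: Bystander: small milk portion with a red lid, 19 mm high.
- creamer_1: Bystander: small milk portion with a blue lid, 19 mm high.
- creamer_2: Bystander: small milk portion with a golden lid, 19 mm high.
Mind the look-alikes: they are no part of the job. What is shaped like the post but purple or turquoise is not meant.

How it is judged:
By the outcome, as a careful person would: the job done as asked, in the order asked, and still so for the second after the job is handed in, with the robot touching nothing.
It also fails if it takes over 56 s, if anything falls off the work surface, if the arm or the gripper's body presses on something with over 40 N, if the wrist force passes 120 N, or if a joint passes its speed limit or range.

## Robot

A 7-joint arm with a two-finger parallel gripper is mounted at the origin on a cart in front of the work surface, level with it; the furniture and walls round the work are solid. World frame = base frame: x ahead of the robot, y to its left, z up, the work surface at z = 0. Lengths are in m, angles in rad, forces in N, time in s.
With the tool pointing down it reaches from about 0.35 to 0.9 m from the base axis. Payload 19.9 kg.
Tool frame: the origin (TCP) lies at the very end of the fingers, on their centre line; the grasp point (between the pads) lies 19 mm behind it; z points along the fingers, y is the line along which they close (so a half turn about z gives the same grasp; the last joint's range is limited). The gripper opens to 85 mm and grips with 20 to 120 N. Pads are 22 mm wide; open, the fingers measure 114 mm over their backs; the gripper's body (76 mm by 85 mm) begins 54 mm behind the grasp point. The pads swing forward as they close: fully open they stand 13 mm farther back than shut.
Start: joints at [1.101, 0.417, -0.01, 1.614, 0.005, 1.111, -0.053], TCP at [0.259, -0.569, 0.231] pointing down, gripper open.
Joint ranges: [-2.81, 2.81], [-0.39, 2.02], [-1.27, 1.25], [0.06, 2.57], [-1.19, 4.33], [0.19, 2], [-2.82, 2.82]. Speed limits (rad/s): [1.89, 1.89, 2.39, 2.39, 3.01, 3.01, 3.01].

## Interface

Orientations are given as [roll, pitch, yaw] about the fixed x, y, z axes, in that order (R = Rz(yaw) Ry(pitch) Rx(roll)).
In Python, from plant import arm gives the robot as it stands.
- The arm moves only by the tool play_rows, never from a script. Its argument "increments" is a list of rows, each an object with "jaw": the opening, from -1 (shut) to 1 (fully open); "linear": the shift along the tool's x, y, z in m, a list of three; "twist": the turn, a rotation vector about the tool's x, y, z in rad, a list of three. A call has 1 to 20 rows; each row shifts and turns the commanded pose from where the row before left it, along the tool's axes as they then stand; what a row does not reach is not made up. A row lasts 1/12 s, in which the tool goes at most 41.7 mm and 7.16 degrees, less where a joint would pass 70% of its speed; a pose out of reach is approached as far as the arm can. A call with a gripper value outside its range is refused whole. The fingers move at their own pace and stop on an object; "force" is the grip in N (left out, the last holds). Time passes only in rows, so rows that do not move let the fingers close. It gives the time, the measured TCP pose, the force, the opening and the grip force at its end, in the units of the state.
- arm.sense(): the state, without advancing time (a new reading comes with each control period).
- arm.read_camera(name): name is "scene" or "top" or "wrist"; returns a dict with "img" (420x560x3 uint8, red, green, blue), "intrinsics" (3x3 intrinsics, pixels), "R" (3x3) and "t" (3): a world point X has camera coordinates R X + t. Camera axes: x right, y down, z forward; pixel columns grow to the right and rows downward; lengths in m; the calibration is good to about 2 mm. A picture is of the moment at which its call begins. There is no depth.
- arm.job_done(): hands the job in; it is judged then, once.
Trained networks look in the newest picture that a camera, given by its name, has taken for a name from the list of things; names that differ only in an ending like _2 or _b are one class to them, and where a whole thing is asked for, a point or a joint stands for the part that bears it (a point fixed in the world has none). Each returns a list of dicts, best first, with "confidence" (0 to 1); they miss things now and then, are a little off and sometimes report something else, mostly with a low value. They report only what shows in the picture. A call takes as long as a camera call. They do not tell look-alikes from the thing itself.
- arm.silhouettes(camera, thing): "pixels" (420x560 bool, what is visible of it) and "bbox" ([left, top, right, bottom] in pixels, round what is visible of it).
The state is a dict: "time": time; "joint_positions": joint angles; "joint_vel": joint speeds; "tau": joint torques, N m; "tool_pos": TCP position; "tool_rot": TCP orientation; "force": force on the tool from outside, world axes, zero at the start; "ft_torque": the same for the moment, N m; "width": finger opening in m; "finger_force": force on a finger pad.
Only numpy, scipy, OpenCV 4.12 (cv2) and the standard library are available. Lean on these libraries where they do the work, as an engineer would, in place of code of your own. Each camera call takes 0.05 s, during which the arm holds its last target. There are 200 camera calls.

## Working session

There is one attempt and no reset: what is moved stays moved. The work goes in short steps, Python scripts to look and compute and a tool call to move; the robot and the scene stay as the last step left them, time stands still between calls to the robot, and variables do not carry over. Pictures are saved under pics/ and viewed, at most 10 in all, crops included, and the job is handed in when it is done.

Besides the shell and the picture viewer there is one more tool, called after "Call:" as name([rows], argument=value, ...), one row to a line, values as JSON. play_rows: Moves the arm, as the interface text tells. Its arguments: {"type":"object","properties":{"increments":{"type":"array"},"force":{"type":"number"}},"required":["increments"]}

```bash
mkdir -p pics; cat > h.py <<'E'
import numpy as np, cv2
from plant import arm
from scipy.spatial.transform import Rotation as Rn
def cam(n):
    c=arm.read_camera(n); return c['img'],np.array(c['intrinsics']),np.array(c['R']),np.array(c['t'])
def back(K,R,t,uv,z):
    d=R.T@np.linalg.inv(K)@np.array([uv[0],uv[1],1.]); o=-R.T@t
    return o+d*(z-o[2])/d[2]
def proj(K,R,t,X):
    p=K@(R@np.asarray(X,float).T+t[:,None]); return (p[:2]/p[2]).T
E
python3 - <<'E'
from h import *
a=cam('scene');b=cam('top')
cv2.imwrite('pics/s.png',a[0][...,::-1]);cv2.imwrite('pics/t.png',b[0][...,::-1])
for n,c in(('scene',a),('top',b)):
  print(n,'campos',-c[2].T@c[3])
  for th in['post','arrow_post','block','base','mat']:
    for d in arm.silhouettes(n,th)[:3]: print(th,round(d['confidence'],2),d['bbox'])
s=arm.sense();print(s['tool_pos'],s['tool_rot'],s['force'],s['width'],s['time'])
E
```

```text
scene campos [-0.27921853 -1.08781255  0.59965365]
post 0.83 [251.4, 103.2, 268.9, 137.8]
post 0.72 [197.2, 95.7, 206.3, 128.9]
post 0.55 [217.0, 98.0, 230.9, 131.1]
arrow_post 0.73 [241.8, 108.5, 253.1, 141.6]
block 0.89 [236.8, 135.0, 273.0, 153.6]
base 0.74 [253.1, 156.7, 285.0, 176.7]
mat 0.59 [316.0, 200.8, 368.5, 230.5]
top campos [0.3417643  0.17491919 1.41480389]
post 0.58 [118.4, 207.8, 151.3, 224.7]
post 0.53 [83.2, 228.6, 114.2, 247.7]
post 0.52 [208.5, 190.9, 242.8, 208.1]
arrow_post 0.68 [218.1, 225.0, 251.9, 235.1]
block 0.71 [217.3, 191.5, 249.1, 245.8]
base 0.56 [291.1, 226.6, 331.0, 257.5]
base 0.45 [295.6, 150.7, 331.4, 191.5]
mat 0.58 [418.1, 225.4, 471.0, 269.0]
[ 0.25930119 -0.56864281  0.23125711] [-3.14151122e+00  1.99867794e-05  4.27818815e-01] [-0.37893261 -0.30769469 -0.54326913] 0.08574702551175628 0.6
```

View pics/s.png

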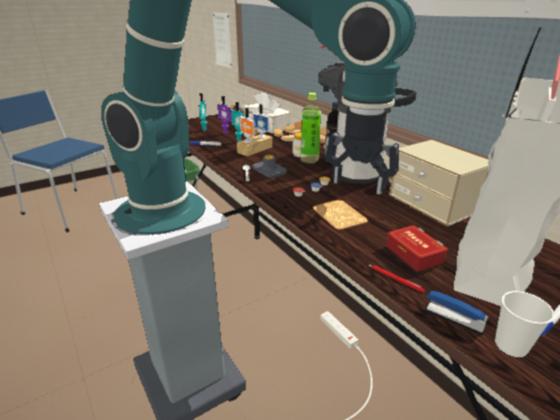

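View pics/t.png

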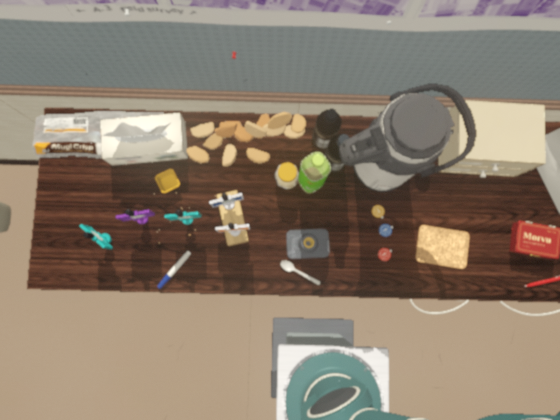

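```bash
cat > m.py <<'E'
from h import *
im,K,R,t=cam('top')
def rect(th,z,i=0):
    d=arm.silhouettes('top',th)[i]; m=d['pixels'].astype(np.uint8)
    v,u=np.nonzero(m)
    P=np.array([back(K,R,t,(a,b),z)[:2] for a,b in zip(u,v)])
    (c,wh,ang)=cv2.minAreaRect((P*1000).astype(np.float32)); return c,wh,ang,P.mean(0)
for th,z in(('base',.014),('mat',.004),('block',.045),('arrow_post',.1),('creamer_0',.019),('creamer_1',.019),('creamer_2',.019),('coffee_jar',.089),('tea_bottle',.2),('coffee_bottle_1',.2),('yellow_cup',.03)):
    try: print(th,[np.round(q,3) for q in rect(th,z)])
    except Exception as e: print(th,e)
for i in range(3): print('post',[np.round(q,3) for q in rect('post',.1,i)])
print(back(K,R,t,(308,243),.054), back(K,R,t,(226,199),.14),back(K,R,t,(232,229),.14))
c=cv2.resize(im[170:290,190:480],None,fx=2.75,fy=2.75,interpolation=cv2.INTER_CUBIC); cv2.imwrite('pics/tc.png',c[...,::-1])
w=cam('wrist'); print('wrist cam rel tool',-w[2].T@w[3]-arm.sense()['tool_pos'],w[1][0,0], w[2][2])
E
python3 m.py
```

```text
base [array([445.885,  77.57 ]), array([ 82.504, 123.593]), np.float64(1.447), array([0.446, 0.079])]
mat [array([ 448.203, -323.383]), array([151.53, 109.23]), np.float64(82.278), array([ 0.448, -0.324])]
block [array([512.783, 300.233]), array([152.041,  61.353]), np.float64(14.74), array([0.503, 0.297])]
arrow_post [array([474.575, 292.264]), array([88.432, 30.162]), np.float64(87.616), array([0.476, 0.292])]
creamer_0 [array([ 546.793, -128.496]), array([36.422, 35.147]), np.float64(81.899), array([ 0.547, -0.128])]
creamer_1 [array([ 546.793, -128.496]), array([36.422, 35.147]), np.float64(81.899), array([ 0.547, -0.128])]
creamer_2 [array([ 546.793, -128.496]), array([36.422, 35.147]), np.float64(81.899), array([ 0.547, -0.128])]
coffee_jar [array([631.423, 145.019]), array([64.965, 73.939]), np.float64(65.375), array([0.632, 0.146])]
tea_bottle [array([618.516,  80.781]), array([ 74.254, 109.2  ]), np.float64(67.182), array([0.618, 0.079])]
coffee_bottle_1 [array([737.232,  48.185]), array([ 62.827, 114.063]), np.float64(65.172), array([0.739, 0.048])]
yellow_cup [array([621.159, 497.367]), array([65.207, 62.902]), np.float64(28.841), array([0.621, 0.498])]
post [array([446.752, 666.951]), array([104.672,  34.537]), np.float64(60.135), array([0.444, 0.665])]
post [array([502.394, 566.476]), array([101.735,  37.653]), np.float64(88.578), array([0.504, 0.564])]
post [array([552.477, 313.031]), array([42.454, 86.367]), np.float64(1.495), array([0.554, 0.31 ])]
[0.44275827 0.08019718 0.054     ] [0.55010236 0.3103651  0.14      ] [0.46890342 0.29102999 0.14      ]
wrist cam rel tool [0.07090141 0.03251208 0.1438134 ] 327.8713489670407 [-0.27664549 -0.12670839 -0.95258189]
```

View pics/tc.png

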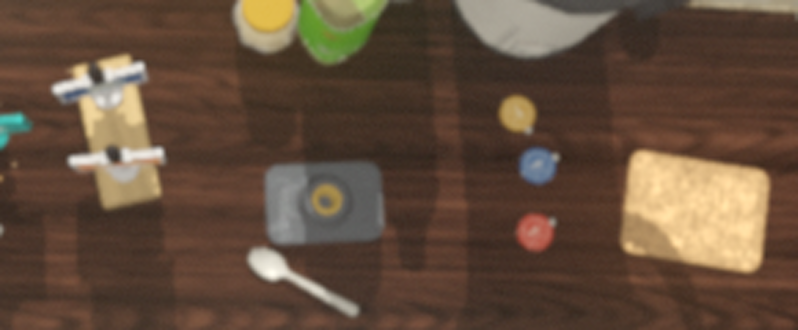

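Call:
play_rows([
  {"jaw": 1,"linear": [0,0,-0.035],"twist": [0,0,0.084]},
  {"jaw": 1,"linear": [0,0,-0.035],"twist": [0,0,0.084]},
  {"jaw": 1,"linear": [0.0185,-0.0304,-0.002],"twist": [0,0,0]},
  {"jaw": 1,"linear": [0.0185,-0.0304,-0.002],"twist": [0,0,0]},
  {"jaw": 1,"linear": [0.0185,-0.0304,-0.002],"twist": [0,0,0]},
  {"jaw": 1,"linear": [0.0185,-0.0304,-0.002],"twist": [0,0,0]},
  {"jaw": 1,"linear": [0.0185,-0.0304,-0.002],"twist": [0,0,0]},
  {"jaw": 1,"linear": [0.0185,-0.0304,-0.002],"twist": [0,0,0]},
  {"jaw": 1,"linear": [0.0185,-0.0304,-0.002],"twist": [0,0,0]},
  {"jaw": 1,"linear": [0.0185,-0.0304,-0.002],"twist": [0,0,0]},
  {"jaw": 1,"linear": [0.0185,-0.0304,-0.002],"twist": [0,0,0]},
  {"jaw": 1,"linear": [0.0185,-0.0304,-0.002],"twist": [0,0,0]},
  {"jaw": 1,"linear": [0.0185,-0.0304,-0.002],"twist": [0,0,0]},
  {"jaw": 1,"linear": [0.0185,-0.0304,-0.002],"twist": [0,0,0]},
])

```text
time: 2.57
tool_pos: [0.3802, -0.1574, 0.3256]
tool_rot: [3.141, -0.0, 0.26]
force: [0.8, -0.9, 0.3]
width: 0.0856
finger_force: 0.0
```

Call:
play_rows([
  {"jaw": 1,"linear": [0.0185,-0.0304,-0.001],"twist": [0,0,0]},
  {"jaw": 1,"linear": [0.0185,-0.0304,-0.001],"twist": [0,0,0]},
  {"jaw": 1,"linear": [0.0185,-0.0304,-0.001],"twist": [0,0,0]},
  {"jaw": 1,"linear": [0.0185,-0.0304,-0.001],"twist": [0,0,0]},
  {"jaw": 1,"linear": [0.0185,-0.0304,-0.001],"twist": [0,0,0]},
  {"jaw": 1,"linear": [0.0185,-0.0304,-0.001],"twist": [0,0,0]},
  {"jaw": 1,"linear": [0,0,0],"twist": [0,0,0]},
  {"jaw": 1,"linear": [0,0,0],"twist": [0,0,0]},
  {"jaw": 1,"linear": [0,0,0],"twist": [0,0,0]},
])

```text
time: 3.32
tool_pos: [0.4405, 0.0454, 0.3312]
tool_rot: [3.142, 0.0, 0.26]
force: [-0.6, -0.1, -0.3]
width: 0.0854
finger_force: 0.0
```

```bash
cat > w.py <<'E'
from h import *; import sys
im,K,R,t=cam('wrist'); cv2.imwrite('pics/%s.png'%sys.argv[1],im[...,::-1])
np.savez('pics/%s.npz'%sys.argv[1],im=im,K=K,R=R,t=t)
s=arm.sense();print(np.round(s['tool_pos'],4),np.round(s['tool_rot'],4),np.round(s['force'],2),s['time'])
for a in sys.argv[2:]:
    th,z=a.split(':');z=float(z)
    for d in arm.silhouettes('wrist',th)[:3]:
        m=d['pixels'].astype(np.uint8);v,u=np.nonzero(m)
        P=np.array([back(K,R,t,(a,b),z)[:2] for a,b in zip(u,v)])*1000
        c,wh,g=cv2.minAreaRect(P.astype(np.float32));print(th,round(d['confidence'],2),np.round(d['bbox']),np.round(c,1),np.round(wh,1),round(g,2))
E
python3 w.py w1 base:.014
```

```text
[0.4404 0.0449 0.3312] [3.1415e+00 3.0000e-04 2.5870e-01] [-0.62 -0.64  0.36] 3.3667
base 0.64 [208. 116. 303. 189.] [445.   81.1] [ 86.1 125.6] 4.09
```

View pics/w1.png

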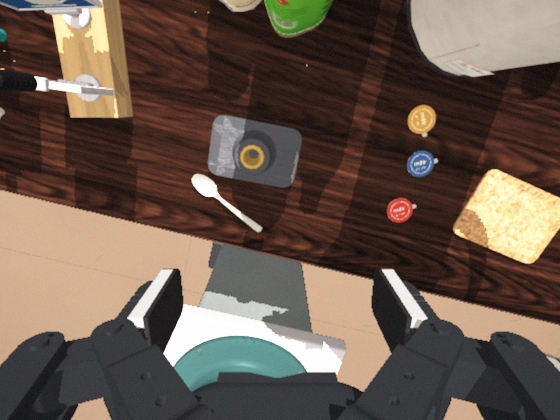

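```bash
cat > fit.py <<'E'
from h import *
from scipy.optimize import minimize
def prism(lx,ly,h,r=.008):
    a=np.linspace(0,2*np.pi,40,endpoint=False); P=[]
    for s in(-1,1):
        for q in(-1,1): P+=[(s*(lx/2-r)+r*np.cos(x),q*(ly/2-r)+r*np.sin(x),z) for x in a for z in(0,h)]
    return np.array(P)
def cyl(r,z0,z1): 
    a=np.linspace(0,2*np.pi,40); return np.array([(r*np.cos(x),r*np.sin(x),z) for x in a for z in(z0,z1)])
M={'base':[prism(.084,.124,.014),cyl(.024,0,.053)],'mat':[prism(.11,.15,.004)],'block':[prism(.15,.06,.045,.002)]}
def render(parts,p,K,R,t,S=8):
    m=np.zeros((420*1,560),np.uint8); m=np.zeros((420*4,560*4),np.uint8)
    c,s=np.cos(p[2]),np.sin(p[2])
    for P in parts:
        X=P@np.array([[c,s,0],[-s,c,0],[0,0,1]])+[p[0],p[1],0]
        h=cv2.convexHull(((proj(K,R,t,X)+.5)*4*16).round().astype(np.int32))
        cv2.fillConvexPoly(m,h,1,shift=4)
    return m
def fit(name,cams,p0,i=0):
    """cams: list of (mask,K,R,t)"""
    B=[(cv2.resize(m.astype(np.uint8),(2240,1680),interpolation=cv2.INTER_LINEAR_EXACT) if 0 else cv2.resize((cv2.GaussianBlur(m.astype(np.float32),(0,0),.7)),(2240,1680))>.5,K,R,t) for m,K,R,t in cams]
    def f(q):
        e=0;p=np.array(q)/[1000,1000,57.3]
        for m,K,R,t in B:
            r=render(M[name],p,K,R,t)>0; e+=(r^m).sum()/(m.sum())
        return e
    r=minimize(f,np.array(p0)*[1000,1000,57.3],method='Nelder-Mead',options=dict(initial_simplex=np.array(p0)*[1000,1000,57.3]+np.array([[0,0,0],[8,0,0],[0,8,0],[0,0,8]])))
    return np.round(r.x,2),round(r.fun,3)
def masks(camname,th):
    im,K,R,t=cam(camname); d=arm.silhouettes(camname,th)
    return [(x['pixels'],K,R,t) for x in d]
E
cat > a.py <<'E'
from fit import *
P={'base':(.445,.079,.04),'mat':(.448,-.324,-.13),'block':(.51,.30,.256)}
for n in('base','mat','block'):
    cs=[]
    for c in('top','wrist'):
        for m in masks(c,n)[:2]:
            r=fit(n,[m],P[n])
            print(n,c,r)
z=np.load('pics/w1.npz');h=cv2.cvtColor(z['im'],cv2.COLOR_RGB2HSV).astype(int)
m=((h[...,0]>12)&(h[...,0]<32)&(h[...,1]>110)&(h[...,2]>90)).astype(np.uint8); m[:135]=0;m[180:]=0;m[:,:235]=0;m[:,270:]=0
v,u=np.nonzero(m); print(len(u),u.min(),u.max(),v.min(),v.max())
e=cv2.minEnclosingCircle(np.c_[u,v].astype(np.float32));print(e)
for zz in(.053,.047,.061): print(back(z['K'],z['R'],z['t'],e[0],zz))
E
python3 a.py
```

```text
base top (array([445.61,  83.93,   3.99]), np.float64(0.56))
base wrist (array([445.22,  80.6 ,   3.92]), np.float64(0.021))
mat top (array([ 447.87, -323.56,   -7.59]), np.float64(0.03))
mat top (array([1376.  , -516.  ,  448.55]), np.float64(1.0))
mat wrist (array([ 447.02, -322.81,   -7.97]), np.float64(0.021))
block top (array([515.  , 301.57,  14.65]), np.float64(0.772))
block wrist (array([514.06, 304.23,  14.53]), np.float64(0.334))
390 240 263 145 168
((251.5, 156.5), 12.103818893432617)
[0.44568355 0.08043913 0.053     ]
[0.4446867  0.08064991 0.047     ]
[0.44701268 0.08015807 0.061     ]
```

Call:
play_rows([
  {"jaw": 1,"linear": [0.0152,-0.0292,0],"twist": [0,0,0]},
  {"jaw": 1,"linear": [0.0152,-0.0292,0],"twist": [0,0,0]},
  {"jaw": 1,"linear": [0.0152,-0.0292,0],"twist": [0,0,0]},
  {"jaw": 1,"linear": [0.0152,-0.0292,0],"twist": [0,0,0]},
  {"jaw": 1,"linear": [0.0152,-0.0292,0],"twist": [0,0,0]},
  {"jaw": 1,"linear": [0.0152,-0.0292,0],"twist": [0,0,0]},
  {"jaw": 1,"linear": [0.0152,-0.0292,0],"twist": [0,0,0]},
  {"jaw": 1,"linear": [0,0,0],"twist": [0,0,0]},
  {"jaw": 1,"linear": [0,0,0],"twist": [0,0,0]},
  {"jaw": 1,"linear": [0,0,0],"twist": [0,0,0]},
])

```text
time: 4.85
tool_pos: [0.4909, 0.2702, 0.331]
tool_rot: [3.142, 0.001, 0.26]
force: [0.6, -0.3, 1.1]
width: 0.0853
finger_force: 0.0
```

```bash
python3 w.py w2 post:.14 arrow_post:.14 block:.045
```

```text
[0.491  0.2697 0.3312] [3.1412e+00 4.0000e-04 2.5890e-01] [ 0.22 -0.35  0.26] 4.9
post 0.83 [  0.  80.  76. 111.] [514.9 515.9] [23.7 72.8] 14.89
post 0.67 [207.  98. 297. 123.] [553.5 314.8] [23.4 87.4] 14.89
post 0.6 [ 80. 110. 185. 137.] [512.  424.5] [ 24.2 103.1] 15.94
arrow_post 0.88 [208. 159. 295. 212.] [478.7 295.3] [49.8 85.8] 30.18
block 0.71 [229.  82. 280. 180.] [526.8 306.6] [122.3  60.6] 14.44
```

View pics/w2.png

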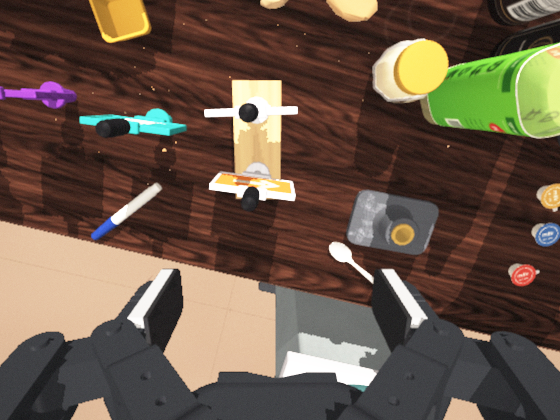

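```bash
cat > b.py <<'E'
from fit import *
z=np.load('pics/w2.npz');im,K,R,t=[z[k] for k in('im','K','R','t')]
print('cam',-R.T@t)
g=im.max(2); m=(g<60).astype(np.uint8)
m[:98]=0;m[128:]=0;m[:,:232]=0;m[:,270:]=0
n,l,st,ce=cv2.connectedComponentsWithStats(m);k=1+st[1:,4].argmax();print(st[k],ce[k])
M['grip']=[cyl(.008,.149,.188)]
print('grip',fit('grip',[(l==k,K,R,t)],(.551,.311,0)))
d=arm.silhouettes('wrist','block')[0]['pixels']
print('block',fit('block',[(d,K,R,t)],(.513,.302,.256)))
for uv in((205,113),(298,110)): print(back(K,R,t,uv,.144))
p=np.array([[.549,.311,.045],[.549,.311,.188]]);print(proj(K,R,t,p))
# white panel top strip
hs=cv2.cvtColor(im,cv2.COLOR_RGB2HSV); w=((hs[...,1]<40)&(hs[...,2]>170)).astype(np.uint8);w[:100]=0;w[120:]=0;w[:,:200]=0;w[:,302:]=0;w[:,238:272]=0
v,u=np.nonzero(w);print(len(u),u.min(),u.max())
P=np.array([back(K,R,t,a,.144)[:2] for a in zip(u,v)])*1000
L=cv2.fitLine(P.astype(np.float32),cv2.DIST_HUBER,0,.01,.01).ravel();print(L,np.degrees(np.arctan2(-L[0],L[1])))
E
python3 b.py
```

```text
cam [0.56624235 0.29052662 0.47475239]
[239 104  19  18 227] [248.11894273 112.98237885]
grip (array([553.33, 311.91,   1.32]), np.float64(0.524))
block (array([513.73, 303.8 ,  14.44]), np.float64(0.684))
[0.54051315 0.35545373 0.144     ]
[0.566324   0.26919477 0.144     ]
[[257.39896232 113.63733186]
 [247.92726207 118.32064421]]
533 204 297
[ 2.8756309e-01 -9.5776170e-01  5.5296069e+02  3.1515125e+02] -163.28787
```

```bash
cat >> b.py <<'E'
print('---')
for uv in((248.1,113),(248.5,113)): print(back(K,R,t,uv,.188))
print('panel mid',(back(K,R,t,(205,113),.144)+back(K,R,t,(298,110),.144))/2)
# block edges
h=hs; b=((h[...,0]>10)&(h[...,0]<30)&(h[...,1]>50)&(h[...,1]<200)&(h[...,2]>140))
for r in(85,92,98,130,140,150):
    u=np.nonzero(b[r,220:290])[0]+220; print(r,u.min(),u.max(),back(K,R,t,(u.min(),r),.045)[:2],back(K,R,t,(u.max()+.5,r),.045)[:2])
c=cv2.resize(im[70:220,190:310],None,fx=4,fy=4,interpolation=cv2.INTER_CUBIC); cv2.imwrite('pics/w2c.png',c[...,::-1])
E
python3 b.py|sed '1,/---/d'
```

```text
[0.55323079 0.31185466 0.188     ]
[0.55331706 0.31153015 0.188     ]
panel mid [0.55341857 0.31232425 0.144     ]
85 231 281 [0.57346142 0.35039689] [0.58939183 0.29049227]
92 232 281 [0.5658654  0.34745718] [0.58157516 0.28837839]
98 232 281 [0.55900655 0.34593687] [0.57479846 0.28654574]
130 233 281 [0.52149474 0.33631491] [0.53741158 0.27643508]
140 234 280 [0.50954975 0.3323361 ] [0.52494828 0.27440024]
150 234 280 [0.49705012 0.32954113] [0.51258923 0.27107026]
```

View pics/w2c.png

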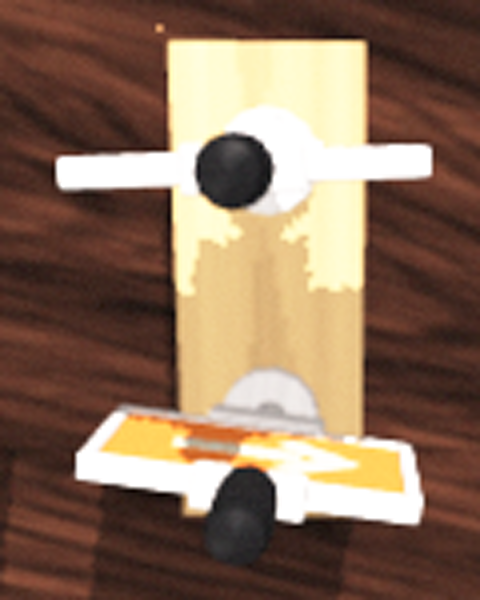

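Call:
play_rows([
  {"jaw": 1,"linear": [0,0,0],"twist": [0,0,-0.032]},
  {"jaw": 1,"linear": [0.018,-0.0056,0],"twist": [0,0,0]},
  {"jaw": 1,"linear": [0.018,-0.0056,0],"twist": [0,0,0]},
  {"jaw": 1,"linear": [0.018,-0.0056,0],"twist": [0,0,0]},
  {"jaw": 1,"linear": [0.018,-0.0056,0],"twist": [0,0,0]},
  {"jaw": 1,"linear": [0,0,0.028],"twist": [0,0,0]},
  {"jaw": 1,"linear": [0,0,0.028],"twist": [0,0,0]},
  {"jaw": 1,"linear": [0,0,0.028],"twist": [0,0,0]},
  {"jaw": 1,"linear": [0,0,0.028],"twist": [0,0,0]},
  {"jaw": 1,"linear": [0,0,0.028],"twist": [0,0,0]},
  {"jaw": 1,"linear": [0,0,0.028],"twist": [0,0,0]},
  {"jaw": 1,"linear": [0,0,0.008],"twist": [0,0,0]},
  {"jaw": 1,"linear": [0,0,0],"twist": [0,0,0]},
  {"jaw": 1,"linear": [0,0,0],"twist": [0,0,0]},
  {"jaw": 1,"linear": [0,0,0],"twist": [0,0,0]},
])

```text
time: 6.4
tool_pos: [0.5541, 0.3133, 0.1573]
tool_rot: [-3.141, -0.002, 0.292]
force: [0.4, 0.1, -0.2]
width: 0.0852
finger_force: 0.0
```

```bash
python3 w.py w3 post:.14
```

```text
[0.5541 0.3133 0.1572] [-3.1411e+00 -2.5000e-03  2.9160e-01] [-0.36 -0.87 -0.25] 6.45
post 0.68 [  3. 195. 165. 322.] [519.2 422.4] [ 50.6 113.5] 34.78
post 0.67 [193. 188. 362. 324.] [555.1 314.8] [72.6 76.9] 58.21
post 0.5 [  2. 157.   9. 174.] [561.2 457.1] [7.5 3.4] 2.4
```

View pics/w3.png

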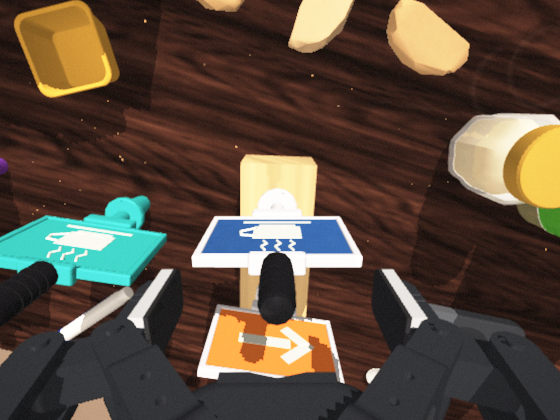

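Call:
play_rows([
  {"jaw": 1,"linear": [0,0,0.003],"twist": [0,0,0]},
  {"jaw": -1,"linear": [0,0,0],"twist": [0,0,0]},
  {"jaw": -1,"linear": [0,0,0],"twist": [0,0,0]},
  {"jaw": -1,"linear": [0,0,0],"twist": [0,0,0]},
  {"jaw": -1,"linear": [0,0,0],"twist": [0,0,0]},
  {"jaw": -1,"linear": [0,0,0],"twist": [0,0,0]},
  {"jaw": -1,"linear": [0,0,0],"twist": [0,0,0]},
  {"jaw": -1,"linear": [0,0,0],"twist": [0,0,0]},
  {"jaw": -1,"linear": [0,0,0],"twist": [0,0,0]},
  {"jaw": -1,"linear": [0,0,0],"twist": [0,0,0]},
], force=70)

```text
time: 7.33
tool_pos: [0.5534, 0.313, 0.1525]
tool_rot: [-3.141, -0.0, 0.292]
force: [-0.2, 2.1, 4.1]
width: 0.0144
finger_force: 68.2
```

Call:
play_rows([
  {"jaw": -1,"linear": [0,0,-0.01],"twist": [0,0,0]},
  {"jaw": -1,"linear": [0,0,-0.02],"twist": [0,0,0]},
  {"jaw": -1,"linear": [0,0,-0.03],"twist": [0,0,0]},
  {"jaw": -1,"linear": [0,0,-0.035],"twist": [0,0,0]},
  {"jaw": -1,"linear": [0,0,-0.035],"twist": [0,0,0]},
  {"jaw": -1,"linear": [-0.0086,0.0288,0],"twist": [0,0,0]},
  {"jaw": -1,"linear": [-0.0086,0.0288,0],"twist": [0,0,0]},
  {"jaw": -1,"linear": [0,0,0],"twist": [0,0,0.075]},
  {"jaw": -1,"linear": [0,0,0],"twist": [0,0,0.075]},
  {"jaw": -1,"linear": [0,0,0],"twist": [0,0,0.074]},
  {"jaw": -1,"linear": [-0.0199,0.0275,0],"twist": [0,0,0]},
  {"jaw": -1,"linear": [-0.0199,0.0275,0],"twist": [0,0,0]},
  {"jaw": -1,"linear": [-0.0199,0.0275,0],"twist": [0,0,0]},
  {"jaw": -1,"linear": [-0.0199,0.0275,0],"twist": [0,0,0]},
  {"jaw": -1,"linear": [-0.0199,0.0275,0],"twist": [0,0,0]},
  {"jaw": -1,"linear": [-0.0199,0.0275,0],"twist": [0,0,0]},
  {"jaw": -1,"linear": [0,0,0],"twist": [0,0,0]},
  {"jaw": -1,"linear": [0,0,0],"twist": [0,0,0]},
  {"jaw": -1,"linear": [0,0,0],"twist": [0,0,0]},
])

```text
time: 8.92
tool_pos: [0.4457, 0.0803, 0.2829]
tool_rot: [3.142, -0.001, 0.068]
force: [-0.6, -0.1, -0.2]
width: 0.0146
finger_force: 68.6
```

```bash
python3 w.py w4 base:.014 post:.28; cat > c.py <<'E'
from fit import *
for m in masks('wrist','base')[:1]: print(m[0].sum(),fit('base',[m],(.445,.0805,.07)))
E
python3 c.py
```

```text
[0.4458 0.0807 0.2827] [-3.1413e+00 -5.0000e-04  6.8700e-02] [ 0.95  0.85 -1.37] 8.9667
base 0.55 [230. 139. 328. 203.] [445.   80.6] [ 86.1 126.4] 3.88
post 0.69 [192. 187. 366. 330.] [452.5  81.6] [69.3 71.3] 46.9
post 0.66 [  0.   0. 560. 289.] [504.8  76.5] [122.8 280.5] 0.08
6063 (array([445.13,  80.59,   3.82]), np.float64(0.079))
```

View pics/w4.png

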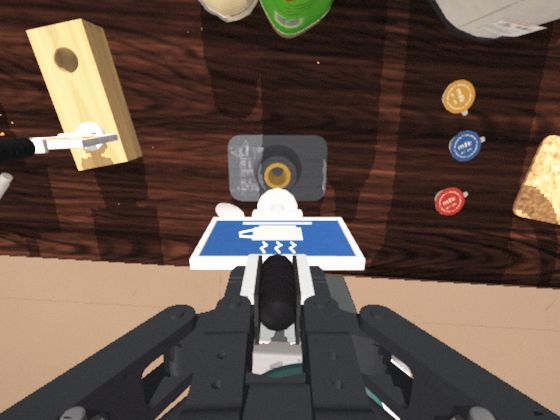

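```bash
python3 - <<'E'
from h import *
z=np.load('pics/w4.npz');im,K,R,t=[z[k] for k in('im','K','R','t')]
print(im[180:200,278].tolist())
P=[[.4458+.016,.0807,.181],[.4458+.016,.0807,.175],[.4458,.0807+.016,.181],[.4458,.0807-.016,.181],[.4458-.0035,.0807+.045,.274],[.4458-.0035,.0807-.045,.274],[.4458,.0807,.054]]
print(proj(K,R,t,P))
E
```

```text
[[142, 110, 54], [144, 110, 55], [139, 106, 52], [139, 106, 54], [139, 104, 49], [173, 132, 66], [196, 153, 74], [216, 183, 130], [245, 237, 227], [254, 253, 253], [255, 255, 254], [255, 254, 254], [254, 253, 253], [254, 253, 253], [254, 253, 253], [254, 253, 253], [254, 253, 253], [254, 253, 253], [254, 253, 253], [254, 253, 252]]
[[277.88422291 188.75863364]
 [277.85493071 186.9014367 ]
 [256.15418957 207.17834547]
 [296.76459255 209.79616843]
 [189.00628351 263.66110059]
 [361.99560823 274.12227678]
 [276.50977093 175.34295632]]
```

Call:
play_rows([
  {"jaw": -1,"linear": [0,0,0.02],"twist": [0,0,0]},
  {"jaw": -1,"linear": [0,0,0.025],"twist": [0,0,0]},
  {"jaw": -1,"linear": [0,0,0.025],"twist": [0,0,0]},
  {"jaw": -1,"linear": [0,0,0.02],"twist": [0,0,0]},
  {"jaw": -1,"linear": [0,0,0.01],"twist": [0,0,0]},
  {"jaw": -1,"linear": [0,0,0.006],"twist": [0,0,0]},
  {"jaw": -1,"linear": [0,0,0],"twist": [0,0,0]},
  {"jaw": -1,"linear": [0,0,0],"twist": [0,0,0]},
  {"jaw": -1,"linear": [0,0,0],"twist": [0,0,0]},
])

```text
time: 9.92
tool_pos: [0.446, 0.0801, 0.1772]
tool_rot: [3.142, -0.001, 0.068]
force: [0.2, 0.7, -1.4]
width: 0.0143
finger_force: 68.7
```

```bash
python3 - <<'E'
from h import *
f=[]
for i in range(5):
    c=arm.read_camera('wrist'); s=arm.sense(); f.append(s['force'])
print(np.round(np.mean(f,0),2),np.round(np.std(f,0),2),s['tool_pos'],s['time'])
E
```

```text
[ 0.14  0.11 -0.87] [0.43 0.71 0.76] [0.44571415 0.07992194 0.17671301] 10.1667
```

Call:
play_rows([
  {"jaw": -1,"linear": [0,0,0.0012],"twist": [0,0,0]},
  {"jaw": -1,"linear": [0,0,0.0006],"twist": [0,0,0]},
  {"jaw": -1,"linear": [0,0,0],"twist": [0,0,0]},
])

```text
time: 10.42
tool_pos: [0.4455, 0.0799, 0.1744]
tool_rot: [-3.141, 0.0, 0.068]
force: [0.8, 0.4, -1.4]
width: 0.0143
finger_force: 68.7
```

Call:
play_rows([
  {"jaw": -1,"linear": [0,0,0.0006],"twist": [0,0,0]},
  {"jaw": -1,"linear": [0,0,0],"twist": [0,0,0]},
])

```text
time: 10.58
tool_pos: [0.4455, 0.08, 0.1738]
tool_rot: [-3.141, 0.0, 0.068]
force: [0.6, 0.7, -0.1]
width: 0.0143
finger_force: 68.7
```

Call:
play_rows([
  {"jaw": -1,"linear": [0,0,0.0006],"twist": [0,0,0]},
  {"jaw": -1,"linear": [0,0,0],"twist": [0,0,0]},
])

```text
time: 10.75
tool_pos: [0.4455, 0.0799, 0.1732]
tool_rot: [-3.141, 0.0, 0.068]
force: [1.3, 0.2, -1.0]
width: 0.0141
finger_force: 68.7
```

Call:
play_rows([
  {"jaw": -1,"linear": [0,0,0.0007],"twist": [0,0,0]},
  {"jaw": -1,"linear": [0,0,0],"twist": [0,0,0]},
])

```text
time: 10.92
tool_pos: [0.4455, 0.08, 0.1725]
tool_rot: [-3.142, 0.0, 0.068]
force: [0.8, 0.8, -0.9]
width: 0.0143
finger_force: 68.7
```

Call:
play_rows([
  {"jaw": -1,"linear": [0,0,0.0007],"twist": [0,0,0]},
  {"jaw": -1,"linear": [0,0,0],"twist": [0,0,0]},
])

```text
time: 11.08
tool_pos: [0.4455, 0.08, 0.1718]
tool_rot: [-3.141, 0.0, 0.068]
force: [-0.1, 0.1, -1.1]
width: 0.0138
finger_force: 68.7
```

Call:
play_rows([
  {"jaw": -1,"linear": [0,0,0.0007],"twist": [0,0,0]},
  {"jaw": -1,"linear": [0,0,0],"twist": [0,0,0]},
])

```text
time: 11.25
tool_pos: [0.4455, 0.08, 0.1711]
tool_rot: [-3.141, 0.0, 0.068]
force: [0.5, 1.0, -1.7]
width: 0.0141
finger_force: 68.7
```

Call:
play_rows([
  {"jaw": -1,"linear": [0,0,0.0007],"twist": [0,0,0]},
  {"jaw": -1,"linear": [0,0,0],"twist": [0,0,0]},
])

```text
time: 11.42
tool_pos: [0.4455, 0.08, 0.1704]
tool_rot: [-3.141, 0.0, 0.068]
force: [1.6, 1.4, -1.1]
width: 0.0143
finger_force: 68.7
```

Call:
play_rows([
  {"jaw": -1,"linear": [0,0,0.0007],"twist": [0,0,0]},
  {"jaw": -1,"linear": [0,0,0],"twist": [0,0,0]},
])

```text
time: 11.58
tool_pos: [0.4455, 0.08, 0.1697]
tool_rot: [-3.141, 0.0, 0.068]
force: [0.6, 0.2, -0.5]
width: 0.014
finger_force: 68.7
```

Call:
play_rows([
  {"jaw": -1,"linear": [0,0,0.0007],"twist": [0,0,0]},
  {"jaw": -1,"linear": [0,0,0],"twist": [0,0,0]},
])

```text
time: 11.75
tool_pos: [0.4455, 0.0799, 0.169]
tool_rot: [-3.142, -0.0, 0.068]
force: [1.3, 0.0, -0.6]
width: 0.0143
finger_force: 68.7
```

Call:
play_rows([
  {"jaw": -1,"linear": [0,0,0.0007],"twist": [0,0,0]},
  {"jaw": -1,"linear": [0,0,0],"twist": [0,0,0]},
])

```text
time: 11.92
tool_pos: [0.4456, 0.08, 0.1684]
tool_rot: [-3.142, -0.0, 0.068]
force: [1.1, 1.0, 1.3]
width: 0.0142
finger_force: 69.0
```

Call:
play_rows([
  {"jaw": -1,"linear": [0,0,0.0003],"twist": [0,0,0]},
  {"jaw": -1,"linear": [0,0,0],"twist": [0,0,0]},
])

```text
time: 12.08
tool_pos: [0.4457, 0.08, 0.1682]
tool_rot: [-3.142, -0.0, 0.068]
force: [1.3, 0.6, 2.3]
width: 0.0143
finger_force: 69.1
```

Call:
play_rows([
  {"jaw": -1,"linear": [0,0,0.0003],"twist": [0,0,0]},
  {"jaw": -1,"linear": [0,0,0],"twist": [0,0,0]},
  {"jaw": -1,"linear": [0,0,0],"twist": [0,0,0]},
])

```text
time: 12.33
tool_pos: [0.4457, 0.08, 0.168]
tool_rot: [-3.142, -0.0, 0.068]
force: [1.3, 0.6, 5.8]
width: 0.0142
finger_force: 69.3
```

Call:
play_rows([
  {"jaw": -1,"linear": [0,0,0.0004],"twist": [0,0,0]},
  {"jaw": -1,"linear": [0,0,0],"twist": [0,0,0]},
  {"jaw": -1,"linear": [0,0,0],"twist": [0,0,0]},
])

```text
time: 12.58
tool_pos: [0.4458, 0.08, 0.1677]
tool_rot: [-3.142, -0.001, 0.068]
force: [-0.1, 0.5, 7.3]
width: 0.0143
finger_force: 69.5
```

```bash
cat > f.py <<'E'
from h import *
f=[]
for i in range(5):
    c=arm.read_camera('wrist'); s=arm.sense(); f.append(s['force'])
print(np.round(np.mean(f,0),2),np.round(np.std(f,0),2),s['tool_pos'],s['time'])
E
python3 f.py
```

```text
[0.78 0.37 7.73] [0.55 0.16 0.37] [0.44581635 0.08000162 0.16769789] 12.8333
```

Call:
play_rows([
  {"jaw": -1,"linear": [0,0,0.0005],"twist": [0,0,0]},
  {"jaw": -1,"linear": [0,0,0],"twist": [0,0,0]},
  {"jaw": -1,"linear": [0,0,0],"twist": [0,0,0]},
])

```text
time: 13.08
tool_pos: [0.446, 0.08, 0.1674]
tool_rot: [3.142, -0.001, 0.068]
force: [0.4, 0.1, 10.7]
width: 0.0141
finger_force: 69.9
```

```bash
python3 f.py
```

```text
[ 0.51 -0.08 10.78] [0.67 0.44 0.65] [0.44599215 0.08003306 0.16738669] 13.3333
```

Call:
play_rows([
  {"jaw": -1,"linear": [0,0,0.0004],"twist": [0,0,0]},
  {"jaw": -1,"linear": [0,0,0.0004],"twist": [0,0,0]},
  {"jaw": -1,"linear": [0,0,0],"twist": [0,0,0]},
  {"jaw": -1,"linear": [0,0,0],"twist": [0,0,0]},
])

```text
time: 13.67
tool_pos: [0.4463, 0.0801, 0.167]
tool_rot: [3.142, -0.002, 0.068]
force: [1.2, 0.2, 18.2]
width: 0.0141
finger_force: 70.8
```

```bash
python3 f.py
```

```text
[-0.5  -0.55 17.8 ] [0.57 0.18 0.59] [0.44633009 0.08009617 0.16696325] 13.9167
```

Call:
play_rows([
  {"jaw": -1,"linear": [0,0,-0.001],"twist": [0,0,0]},
  {"jaw": -1,"linear": [0,0,-0.001],"twist": [0,0,0]},
  {"jaw": -1,"linear": [0,0,-0.001],"twist": [0,0,0]},
  {"jaw": -1,"linear": [0,0,-0.001],"twist": [0,0,0]},
  {"jaw": -1,"linear": [0,0,-0.001],"twist": [0,0,0]},
  {"jaw": -1,"linear": [0,0,-0.001],"twist": [0,0,0]},
  {"jaw": -1,"linear": [0,0,-0.002],"twist": [0,0,0]},
  {"jaw": -1,"linear": [0,0,-0.002],"twist": [0,0,0]},
  {"jaw": -1,"linear": [0,0,0],"twist": [0,0,0]},
  {"jaw": -1,"linear": [0,0,0],"twist": [0,0,0]},
])

```text
time: 14.75
tool_pos: [0.4456, 0.0799, 0.1762]
tool_rot: [3.142, -0.0, 0.068]
force: [-0.1, 0.1, -7.1]
width: 0.0142
finger_force: 68.2
```

```bash
python3 f.py
```

```text
[ 0.15 -0.19 -8.25] [0.49 0.54 0.39] [0.44550264 0.07994108 0.17603671] 15.0
```

Call:
play_rows([
  {"jaw": -1,"linear": [0,0,-0.01],"twist": [0,0,0]},
  {"jaw": -1,"linear": [0,0,-0.02],"twist": [0,0,0]},
  {"jaw": -1,"linear": [0,0,-0.02],"twist": [0,0,0]},
  {"jaw": -1,"linear": [0,0,-0.01],"twist": [0,0,0]},
  {"jaw": -1,"linear": [-0.0006,0.0107,0],"twist": [0,0,0]},
  {"jaw": -1,"linear": [-0.0012,0.019,0],"twist": [0,0,0]},
  {"jaw": -1,"linear": [-0.0018,0.0285,0],"twist": [0,0,0]},
  {"jaw": -1,"linear": [-0.0018,0.0285,0],"twist": [0,0,0]},
  {"jaw": -1,"linear": [-0.0018,0.0285,0],"twist": [0,0,0]},
  {"jaw": -1,"linear": [-0.0018,0.0285,0],"twist": [0,0,0]},
  {"jaw": -1,"linear": [-0.0018,0.0285,0],"twist": [0,0,0]},
  {"jaw": -1,"linear": [-0.0018,0.0285,0],"twist": [0,0,0]},
  {"jaw": -1,"linear": [-0.0018,0.0285,0],"twist": [0,0,0]},
  {"jaw": -1,"linear": [-0.0018,0.0285,0],"twist": [0,0,0]},
  {"jaw": -1,"linear": [-0.0018,0.0285,0],"twist": [0,0,0]},
  {"jaw": -1,"linear": [-0.0018,0.0285,0],"twist": [0,0,0]},
  {"jaw": -1,"linear": [-0.0018,0.0285,0],"twist": [0,0,0]},
  {"jaw": -1,"linear": [-0.0018,0.0285,0],"twist": [0,0,0]},
  {"jaw": -1,"linear": [-0.0018,0.019,0],"twist": [0,0,0]},
  {"jaw": -1,"linear": [-0.0006,0.0107,0],"twist": [0,0,0]},
])

```text
time: 16.67
tool_pos: [0.4462, -0.325, 0.2359]
tool_rot: [3.141, 0.001, 0.065]
force: [-1.1, 0.9, -7.8]
width: 0.0142
finger_force: 68.8
```

Call:
play_rows([
  {"jaw": -1,"linear": [0,0,0],"twist": [0,0,0.04]},
  {"jaw": -1,"linear": [0,0,0],"twist": [0,0,0.062]},
  {"jaw": -1,"linear": [0,0,0],"twist": [0,0,0.062]},
  {"jaw": -1,"linear": [0,0,0],"twist": [0,0,0.04]},
  {"jaw": -1,"linear": [0,0,0],"twist": [0,0,0]},
  {"jaw": -1,"linear": [0,0,0],"twist": [0,0,0]},
  {"jaw": -1,"linear": [0,0,0],"twist": [0,0,0]},
  {"jaw": -1,"linear": [0,0,0],"twist": [0,0,0]},
])

```text
time: 17.33
tool_pos: [0.447, -0.3221, 0.2361]
tool_rot: [-3.141, 0.0, -0.135]
force: [0.5, 0.1, -8.7]
width: 0.014
finger_force: 68.9
```

```bash
python3 w.py w5 base:.083 mat:.004; cat > d.py <<'E'
from fit import *
# base hanging at height H
H=arm.sense()['tool_pos'][2]-.16696
M['base']=[p+[0,0,H] for p in M['base']]
for c in('wrist','top'):
  for n,p in(('base',(.4474,-.323,-.13)),('mat',(.4474,-.323,-.13))):
    for m in masks(c,n)[:2]: print(c,n,m[0].sum(),fit(n,[m],p))
E
python3 d.py
```

```text
[ 0.447  -0.3222  0.2361] [-3.1415e+00  1.0000e-04 -1.3530e-01] [-0.22 -0.5  -7.67] 17.3833
base 0.91 [210. 150. 345. 220.] [ 455.9 -322.5] [124.3  67.3] 82.27
mat 0.89 [206. 126. 344. 151.] [ 489.6 -326.4] [149.9  27.3] 82.72
mat 0.38 [110. 204. 145. 237.] [ 414.2 -136.3] [39.  36.2] 82.26
wrist base 8356 (array([ 446.44, -321.28,   -7.8 ]), np.float64(0.413))
wrist mat 2689 (array([ 447.59, -321.21,   -7.81]), np.float64(3.489))
wrist mat 961 (array([-110.82,  -31.44,  134.77]), np.float64(1.0))
top base 994 (array([ 446.95, -323.69,   -7.31]), np.float64(0.405))
top mat 688 (array([ 448.05, -320.55,   -8.37]), np.float64(1.763))
top mat 242 (array([1021.62, -900.78,  129.44]), np.float64(1.0))
```

View pics/w5.png

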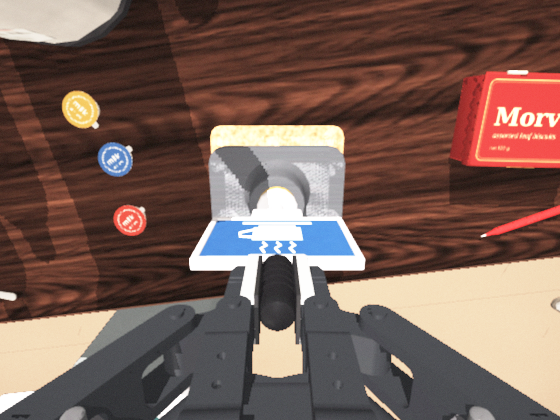

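Call:
play_rows([
  {"jaw": -1,"linear": [0.0005,0,0.01],"twist": [0,0,0]},
  {"jaw": -1,"linear": [0,0,0.015],"twist": [0,0,0]},
  {"jaw": -1,"linear": [0,0,0.015],"twist": [0,0,0]},
  {"jaw": -1,"linear": [0,0,0.012],"twist": [0,0,0]},
  {"jaw": -1,"linear": [0,0,0.006],"twist": [0,0,0]},
  {"jaw": -1,"linear": [0,0,0.003],"twist": [0,0,0]},
  {"jaw": -1,"linear": [0,0,0.001],"twist": [0,0,0]},
  {"jaw": -1,"linear": [0,0,0],"twist": [0,0,0]},
  {"jaw": -1,"linear": [0,0,0],"twist": [0,0,0]},
])

```text
time: 18.63
tool_pos: [0.4478, -0.3225, 0.1747]
tool_rot: [3.141, -0.001, -0.136]
force: [-0.1, 1.1, -8.4]
width: 0.0142
finger_force: 68.6
```

```bash
python3 f.py; python3 w.py w6 base:.0215 mat:.004
```

```text
[ 0.17 -0.39 -7.95] [0.4  0.53 0.39] [ 0.44758486 -0.32242854  0.17438942] 18.8833
[ 0.4476 -0.3224  0.1743] [ 3.1414e+00 -3.0000e-04 -1.3620e-01] [ 0.51 -0.83 -8.7 ] 18.9333
base 0.76 [207. 147. 347. 220.] [ 456.9 -323.2] [125.   68.1] 82.17
mat 0.88 [198. 130. 358. 228.] [ 454.  -322.3] [150.7  97.9] 82.17
```

Call:
play_rows([
  {"jaw": -1,"linear": [-0.0005,-0.0005,0.0005],"twist": [0,0,0]},
  {"jaw": -1,"linear": [0,0,0.0007],"twist": [0,0,0]},
  {"jaw": -1,"linear": [0,0,0.0007],"twist": [0,0,0]},
  {"jaw": -1,"linear": [0,0,0.0005],"twist": [0,0,0]},
  {"jaw": -1,"linear": [0,0,0],"twist": [0,0,0]},
])

```text
time: 19.45
tool_pos: [0.447, -0.3217, 0.1715]
tool_rot: [-3.141, 0.0, -0.136]
force: [0.3, 1.0, -8.1]
width: 0.0143
finger_force: 68.7
```

Call:
play_rows([
  {"jaw": -1,"linear": [0,0,0.0006],"twist": [0,0,0]},
  {"jaw": -1,"linear": [0,0,0],"twist": [0,0,0]},
])

```text
time: 19.62
tool_pos: [0.4472, -0.3218, 0.1712]
tool_rot: [3.142, -0.0, -0.136]
force: [-0.2, 1.0, -4.7]
width: 0.0143
finger_force: 69.5
```

Contact begins.

Call:
play_rows([
  {"jaw": -1,"linear": [0,0,0.0004],"twist": [0,0,0]},
  {"jaw": -1,"linear": [0,0,0],"twist": [0,0,0]},
  {"jaw": -1,"linear": [0,0,0],"twist": [0,0,0]},
])

```text
time: 19.87
tool_pos: [0.4473, -0.3219, 0.1711]
tool_rot: [3.141, -0.001, -0.136]
force: [-1.0, 1.6, 3.0]
width: 0.0144
finger_force: 70.0
```

Call:
play_rows([
  {"jaw": -1,"linear": [0,0,-0.0001],"twist": [0,0,0]},
  {"jaw": -0.4,"linear": [0,0,0],"twist": [0,0,0]},
  {"jaw": -0.4,"linear": [0,0,0],"twist": [0,0,0]},
  {"jaw": 0.2,"linear": [0,0,0],"twist": [0,0,0]},
  {"jaw": 0.8,"linear": [0,0,0],"twist": [0,0,0]},
  {"jaw": 1,"linear": [0,0,0],"twist": [0,0,0]},
  {"jaw": 1,"linear": [0,0,0],"twist": [0,0,0]},
  {"jaw": 1,"linear": [0,0,0],"twist": [0,0,0]},
  {"jaw": 1,"linear": [0,0,0],"twist": [0,0,0]},
  {"jaw": 1,"linear": [0,0,-0.01],"twist": [0,0,0]},
  {"jaw": 1,"linear": [0,0,-0.025],"twist": [0,0,0]},
  {"jaw": 1,"linear": [0,0,-0.03],"twist": [0,0,0]},
  {"jaw": 1,"linear": [0,0,-0.03],"twist": [0,0,0]},
  {"jaw": 1,"linear": [0,0,-0.03],"twist": [0,0,0]},
  {"jaw": 1,"linear": [0,0,-0.03],"twist": [0,0,0]},
  {"jaw": 1,"linear": [-0.03,0,0],"twist": [0,0,0]},
  {"jaw": 1,"linear": [-0.03,0,0],"twist": [0,0,0]},
  {"jaw": 1,"linear": [0,0,0],"twist": [0,0,0]},
  {"jaw": 1,"linear": [0,0,0],"twist": [0,0,0]},
  {"jaw": 1,"linear": [0,0,0],"twist": [0,0,0]},
])

```text
time: 21.53
tool_pos: [0.3879, -0.3136, 0.3265]
tool_rot: [3.141, -0.001, -0.136]
force: [0.1, -0.1, -0.1]
width: 0.0853
finger_force: 0.0
```

```bash
python3 w.py w7 base:.018 mat:.004
```

```text
[ 0.3882 -0.3135  0.3262] [ 3.1416e+00 -4.0000e-04 -1.3570e-01] [-0.21 -0.21 -0.93] 21.5833
base 0.81 [230.  89. 326. 155.] [ 446.6 -321.2] [123.5  83.5] 82.21
mat 0.76 [220.  77. 335. 159.] [ 446.5 -321.3] [150.4 109.8] 82.21
```

View pics/w7.png

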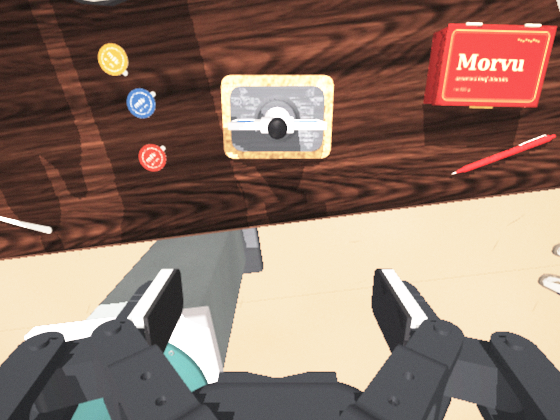

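The last picture shows the stand upright at about (277,128) on the cork mat. Base and mat centres agree to 0.1 mm, their yaws match, and the gripper is clear.

```bash
python3 -c "
from plant import arm; print(arm.job_done())"
```

```text
the job is handed in; nothing more can be done
None
```

The drinks sign is wedged in its base (peak push about 19 N, and the base hung from the taper when lifted), and the stand is on the cork mat, centred to about 0.1 mm and in line by the wrist camera; I handed the job in after about 22 s.

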